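Swap the pots and hold the magnifier over the next one

TASK

The little pot on the white inspection pad has been checked and the other one, on the round brass dish, is next: swap the two, so that each stands upright in the middle of the other's place. Then draw the magnifying glass out of its sloping holder, turn it until the lens is level, and finish holding it still in the gripper with the lens centred over the pot now on the pad, about 10 cm above that pot's top. Never tip the two pots over, and leave the other things on the table where they are.

Things in the scene. Friction and masses are not known exactly. Their poses are not given: they have to be found in the camera images.
- pot_blue: Small blue tagine-shaped lidded pot (one rigid piece) with white bands, 52 mm across, 70 mm tall: upright round wall up to 44 mm, then a cone narrowing to an 18 mm wide tip. About 0.16 kg. Origin at the centre of its underside, z up. It starts on the pad or on the dish.
- pot_red: The same pot in red with brass-coloured bands, same size and origin. It starts on the other one of the two places.
- pad: White square inspection pad with two green edge stripes, 120 x 120 mm and 6 mm thick, fixed on the table. Origin at the centre of its underside, on the table (z = 0). Between pad and robot, around x 0.42, y 0.10, there is always room on the bare table to set one pot down.
- dish: Flat round brass display dish, 110 mm across and 6 mm thick with no rim, fixed on the table. Origin at the centre of its underside.
- holder: Fixed dark wood holder: base plate 130 x 70 mm and a socket that slopes up at 45 degrees towards its own +x (away from the robot, within 0.6 rad). Socket 75 mm deep, 24 x 17 mm inside, walls 5 mm. Origin on the table, under the middle of the free part of the handle; the plate reaches 100 mm behind it and 30 mm in front.
- holder_floor (a point): Centre of the socket's floor, 70 mm behind the holder's origin and 30 mm above the table.
- magnifier: Magnifying glass, 0.13 kg: black handle 150 long, 20 wide, 14 thick; brass ring 84 across, 10 thick, clear lens in the same plane. Origin at the handle's foot; x along the handle to the lens, z square to the lens, y across the width. At first 75 mm of handle is in the socket, x sloping up about 45 deg (sags 1 to 3 deg), y level; it pulls freely out along its x.
- lens (a point): Centre of the lens, on the magnifier's axis 190 mm from the foot (moves with the magnifier).
- grip (a point): Middle of the free part of the handle, 112 mm from the foot and 78 mm from the lens centre: grip here across the 20 mm width (along the magnifier's y), from its upper (+z) side, fingers square to the handle or leaning up to 20 degrees from square towards the vertical.
- pot_green: Bystander: a third pot of the same shape, green. Origin under its centre.
- spool: Bystander: small empty wooden spool, 30 mm across, 34 mm tall. Origin under its centre.
- hoop: Bystander: flat wooden embroidery hoop, 160 mm across, 12 mm high. Origin under its centre.
- chest: Bystander: dark metal trinket box with brass bands, 74 x 104 x 59 mm. Origin under its centre.
- bowl: Bystander: copper bowl, 100 mm across, 40 mm tall. Origin under its centre.
- tape: Bystander: yellow round tape-measure case, 58 mm across, 20 mm high. Origin under its centre.
- bottle: Bystander: amber glass bottle, 52 mm across, 140 mm tall. Origin under its centre.
Mind the look-alikes: they are no part of the job. Of the things that look like the dish, the smallest one is meant.

How it is judged:
By the outcome, as a careful person would: the job done as asked, in the order asked, and still so for the second after the job is handed in, while the arm keeps its last pose, push and grip.
It also fails if it takes over 72 s, if anything falls off the work surface, if the arm or the gripper's body presses on something with over 40 N, if the wrist force passes 120 N, or if a joint passes its speed limit or range.

ROBOT

A 6-joint arm with a two-finger parallel gripper is mounted at the origin on the work surface. World frame = base frame: x ahead of the robot, y to its left, z up, the work surface at z = 0. Lengths are in m, angles in rad, forces in N, time in s.
With the tool pointing down it reaches from about 0.425 to 0.95 m from the base axis. Payload 3.5 kg.
Tool frame: the origin (TCP) lies at the centre of the arm's flange, where the gripper is bolted on; the fingertips stand 173 mm ahead of it and the grasp point (between the pads) lies 155 mm ahead of it (bot.tcp_to_grasp is the y of the grasp point in the tool frame, in m); y points along the fingers, z is the direction in which the jaws open and shut, and the axes are right-handed (so a half turn about y gives the same grasp; the last joint's range is limited). The gripper opens to 85 mm and grips with 20 to 120 N. Pads are 22 mm wide; open, the fingers measure 114 mm over their backs; the gripper's body (76 mm by 85 mm) begins 54 mm behind the grasp point. The pads swing forward as they close: fully open they stand 13 mm farther back than shut.
Start: joints at [-1.441, 0.286, 1.577, -0, 1.279, -0.15], TCP at [0.186, -0.649, 0.405] pointing down, gripper open.
Joint ranges: [-2.77, 2.77], [-0.9, 2.22], [0.21, 2.48], [-1.53, 4.67], [0.24, 2.81], [-2.84, 2.84]. Speed limits (rad/s): [2.79, 2.79, 3.14, 3.14, 3.14, 3.14].

INTERFACE

Orientations are given as a unit quaternion [x, y, z, w].
In Python, from plant import bot gives the robot as it stands. The module is installed in compiled form; this text tells all that it offers.
- The arm moves only by the tool play_rows, never from a script. Its argument "series" is a list of rows, each an object of numbers: "wx", "wy", "wz": the turn, a rotation vector about the world's x, y, z in degrees; "dx", "dy", "dz": the shift along the world's x, y, z in mm; "gripper": the opening, from -1 (shut) to 1 (fully open). A call has 1 to 20 rows; each row is the pose to reach, as a shift and turn from the pose commanded when the call began; what a row does not reach only later rows make up. A row lasts 1/8 s, in which the tool goes at most 62.5 mm and 10.7 degrees, less where a joint would pass 70% of its speed; a pose out of reach is approached as far as the arm can. A call with a gripper value outside its range is refused whole. The fingers move at their own pace and stop on an object; "squeeze" is the grip in N (left out, the last holds). Time passes only in rows, so rows that repeat a pose let the fingers close. It gives the time, the measured TCP pose, the force and the opening at its end, in the units of the state.
- bot.observe(): the state, without advancing time (a new reading comes with each control period).
- bot.capture(name): name is "scene" or "side" or "wrist"; returns the picture (400x640x3 uint8, blue, green, red); there is no depth.
- bot.camera_model(name): a dict with "intrinsics" (3x3 intrinsics, pixels), "D" ([k1, k2, p1, p2, k3] as OpenCV has them; the pictures are not rectified), "rvec" (rotation vector, rad) and "tvec" (3), from world to camera coordinates, as OpenCV has them; the wrist camera has in their place "hand_eye" (4x4, takes a point from camera to tool coordinates, whose origin is the TCP and whose axes are the tool frame's). Camera axes: x right, y down, z forward; pixel columns grow to the right and rows downward; lengths in m; the calibration is good to about 2 mm. A picture is of the moment at which its call begins: read the wrist's pose just before it. camera_model takes no time and is no camera call.
- bot.hand_in(): hands the job in, once; it reports no verdict.
The state is a dict: "time_s": time; "joint_pos": joint angles; "dq": joint speeds; "joint_torque": joint torques, N m; "tcp_pos": TCP position; "eef_rot": TCP orientation; "wrist_force": force on the tool from outside, world axes, zero at the start; "ft_torque": the same for the moment, N m; "width": finger opening in m.
Only numpy, scipy, OpenCV 4.12 (cv2) and the standard library are available. Lean on these libraries where they do the work, as an engineer would, in place of code of your own. Each camera call takes 0.05 s, during which the arm holds its last target. There are 200 camera calls.

## Working session

There is one attempt and no reset: what is moved stays moved. The work goes in short steps, Python scripts to look and compute and a tool call to move; the robot and the scene stay as the last step left them, time stands still between calls to the robot, and variables do not carry over. Pictures are saved under pics/ and viewed, about 8 in all and at most 12, crops included, and the job is handed in when it is done.

Besides the shell and the picture viewer there is one more tool, called after "Request:" as name([rows], argument=value, ...), one row to a line, values as JSON. play_rows: Moves the arm, as the interface text tells. Its arguments: {"type":"object","properties":{"series":{"type":"array","items":{"type":"object","properties":{"wx":{"type":"number"},"wy":{"type":"number"},"wz":{"type":"number"},"dx":{"type":"number"},"dy":{"type":"number"},"dz":{"type":"number"},"gripper":{"type":"number"}}}},"squeeze":{"type":"number"}},"required":["series"]}

```bash
mkdir -p pics
python3 - <<'E'
from plant import bot
import cv2,numpy as np
s=bot.observe();print(s['time_s'],s['tcp_pos'],s['eef_rot'],s['width'],bot.tcp_to_grasp)
for n in ["scene","side","wrist"]:
    cv2.imwrite(f"pics/{n}0.png",bot.capture(n)); m=bot.camera_model(n); print(n,{k:np.round(v,4).tolist() for k,v in m.items()})
E
```

```text
0.0 [ 0.1864016  -0.64848969  0.40333174] [-0.09856371  0.70104141 -0.69935748  0.09861667] 0.08552951294039067 0.1547
scene {'intrinsics': [[427.6502, 0.0, 321.6297], [0.0, 427.6502, 204.4318], [0.0, 0.0, 1.0]], 'D': [-0.001, 0.0, 0.0, 0.0, 0.0], 'rvec': [2.529, 0.6707, -0.2018], 'tvec': [-0.4632, -0.0995, 1.2413]}
side {'intrinsics': [[399.6618, 0.0, 316.114], [0.0, 399.6618, 205.6893], [0.0, 0.0, 1.0]], 'D': [0.0242, 0.0, 0.0, 0.0, 0.0], 'rvec': [0.7333, -2.5379, 1.2347], 'tvec': [0.4562, 0.2198, 1.0722]}
wrist {'intrinsics': [[328.1358, 0.0, 317.7604], [0.0, 328.1358, 200.3689], [0.0, 0.0, 1.0]], 'D': [-0.0445, 0.0, 0.0, 0.0, 0.0], 'hand_eye': [[0.0, 0.9515, 0.3075, -0.0794], [-0.0013, -0.3075, 0.9515, 0.0308], [1.0, -0.0004, 0.0012, -0.0007], [0.0, 0.0, 0.0, 1.0]]}
```

View pics/scene0.png

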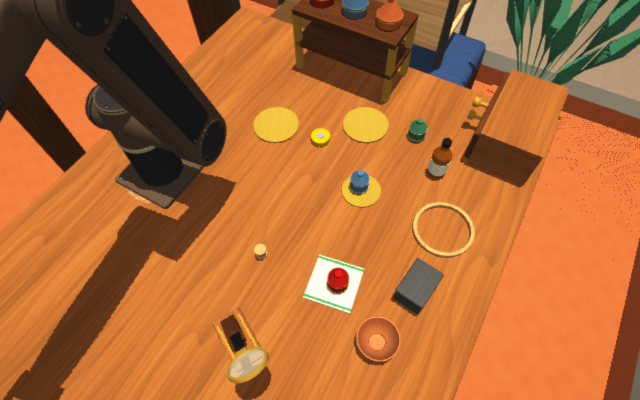

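View pics/side0.png

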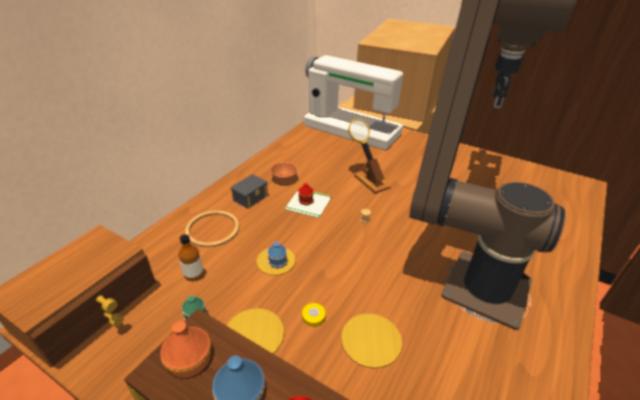

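The scene view shows:
- **Pots:** the red pot is on the pad at (338,280) and the blue pot is on the small dish at (361,188).
- **Look-alike pots:** shelf pots at (321,0), (355,6) and (389,14), and the green pot at (418,130).
- **Look-alike dishes:** larger discs at (276,124) and (366,125). The dish I want is the smallest, at (361,190).
- **Magnifier:** in its holder at (240,350).

In the side view the blue pot is at (277,255), the red pot at (306,195) and the lens at (360,131).

```bash
cat > h.py <<'E'
import cv2,numpy as np
from scipy.spatial.transform import Rotation as R
def cam(bot,n,s=None):
    m=bot.camera_model(n);K=np.array(m['intrinsics']);D=np.array(m['D'])
    if n=='wrist':
        H=np.array(m['hand_eye']);Rt=R.from_quat(s['eef_rot']).as_matrix()
        Rc=Rt@H[:3,:3];C=Rt@H[:3,3]+s['tcp_pos'];return K,D,Rc.T,-Rc.T@C
    Rw=cv2.Rodrigues(np.array(m['rvec']))[0];return K,D,Rw,np.array(m['tvec']).ravel()
def ray(c,px):
    K,D,Rw,t=c;u=cv2.undistortPoints(np.array([[px]],float),K,D).ravel()
    d=Rw.T@np.array([u[0],u[1],1]);return -Rw.T@t,d/np.linalg.norm(d)
def plane(c,px,z):
    C,d=ray(c,px);return C+d*(z-C[2])/d[2]
def tri(*cp):
    A=np.zeros((3,3));b=np.zeros(3);rs=[ray(c,p) for c,p in cp]
    for C,d in rs:
        P=np.eye(3)-np.outer(d,d);A+=P;b+=P@C
    X=np.linalg.solve(A,b);return X,[float(np.linalg.norm((np.eye(3)-np.outer(d,d))@(X-C))) for C,d in rs]
def proj(c,X):
    K,D,Rw,t=c;return cv2.projectPoints(np.array([X],float),cv2.Rodrigues(Rw)[0],t,K,D)[0].ravel()
def hsv(im,lo,hi):return cv2.inRange(cv2.cvtColor(im,cv2.COLOR_BGR2HSV),np.array(lo),np.array(hi))
def blobs(m,amin=30):
    cs,_=cv2.findContours(m,cv2.RETR_EXTERNAL,cv2.CHAIN_APPROX_NONE)
    return sorted([c for c in cs if cv2.contourArea(c)>amin],key=cv2.contourArea,reverse=True)
E
python3 - <<'E'
from plant import bot
from h import *
ims={n:cv2.imread(f'pics/{n}0.png') for n in('scene','side')}
cs={n:cam(bot,n) for n in ims}
roi={'scene':{'red':(338,280),'blue':(361,188)},'side':{'red':(306,195),'blue':(277,255)}}
for n,im in ims.items():
    for col,(x,y) in roi[n].items():
        sub=im[y-40:y+40,x-40:x+40]
        m=hsv(sub,(0,190,60),(6,255,255))|hsv(sub,(174,190,60),(179,255,255)) if col=='red' else hsv(sub,(95,80,40),(125,255,255))
        for b in blobs(m,15)[:3]:
            b=b+[x-40,y-40];bb=cv2.boundingRect(b);top=b[b[:,0,1].argmin(),0];cen=b[:,0].mean(0);print(n,col,bb,'top',top,'cen',cen,cv2.contourArea(b))
    m=hsv(im,(20,110,90),(32,255,255))
    for b in blobs(m,150)[:8]:
        e=cv2.fitEllipse(b); 
        hull=cv2.convexHull(b);e=cv2.fitEllipse(hull)
        P=plane(cs[n],e[0],.006); print(n,'brass',np.round(e[0],1),np.round(e[1],1),P.round(3))
    m=hsv(im,(0,0,150),(179,60,255))
    x,y=roi[n]['red']
    for b in blobs(m,150)[:8]:
        q=cv2.minAreaRect(b)
        if abs(q[0][0]-x)<25 and abs(q[0][1]-y)<25:print(n,'pad',q,plane(cs[n],q[0],.006).round(3))
out=np.hstack([cv2.resize(ims['scene'][150:390,200:440],(390,390)),cv2.resize(ims['side'][90:290,200:400],(390,390))])
cv2.imwrite('pics/crop1.png',out)
E
```

```text
scene red (328, 268, 20, 24) top [337 268] cen [337.5915493  280.52112676] 341.5
scene blue (351, 171, 18, 15) top [358 171] cen [359.5        178.38636364] 184.0
scene blue (351, 184, 16, 8) top [351 184] cen [358.05882353 188.23529412] 39.0
scene brass [365.3 124.1] [34.4 44.9] [0.436 0.44  0.006]
scene brass [275.7 124.1] [34.2 44.7] [0.196 0.305 0.006]
scene brass [360.9 189.9] [32.2 38.2] [0.535 0.219 0.006]
scene brass [320.1 136.7] [18.2 19.5] [0.34  0.328 0.006]
scene pad ((333.5, 282.5000305175781), (48.699073791503906, 38.57978057861328), 18.434946060180664) [ 0.6   -0.055  0.006]
side red (299, 183, 14, 13) top [305 183] cen [305.3030303  189.87878788] 98.5
side red (300, 197, 12, 6) top [301 197] cen [305.76 199.12] 34.5
side blue (269, 243, 16, 14) top [276 243] cen [276.69230769 250.58974359] 130.5
side blue (271, 259, 14, 6) top [283 259] cen [277.27586207 261.48275862] 28.5
side brass [371.1 340.1] [50.7 60.1] [0.192 0.313 0.006]
side brass [257.5 329.5] [40.8 54.7] [0.433 0.433 0.006]
side brass [313.4 314. ] [23.5 24. ] [0.344 0.324 0.006]
side brass [275.5 260.2] [26.4 37. ] [0.531 0.227 0.006]
side brass [109.7 309.1] [16.3 33.8] [0.777 0.58  0.006]
side pad ((308.29412841796875, 201.82354736328125), (38.32062530517578, 18.91777801513672), 14.03624439239502) [ 0.599 -0.05   0.006]
```

View pics/crop1.png

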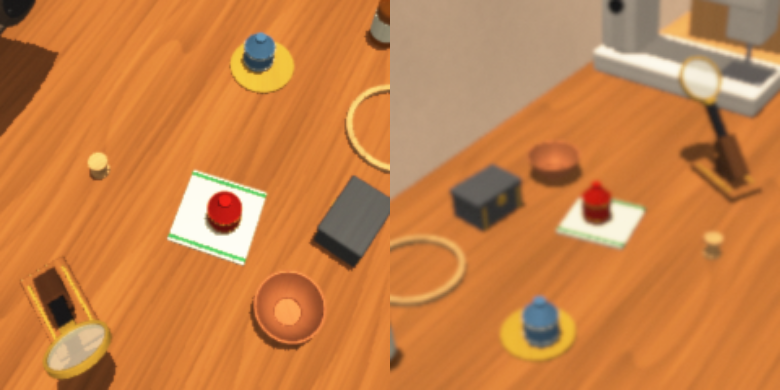

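The crop confirms the choice: blue pot on the small brass dish, red pot on the striped pad, and the magnifier sloping up away from the robot.

Run:
```python
from plant import bot
from h import *
s=bot.observe();print(R.from_quat(s['eef_rot']).as_matrix().round(3).tolist(),s['joint_pos'])
a,b=cam(bot,'scene'),cam(bot,'side')
print('red top',tri((a,(338,270.5)),(b,(305.5,183.5))))
print('blue top',tri((a,(360,173)),(b,(277,243.5))))
ims={n:cv2.imread(f'pics/{n}0.png') for n in('scene','side')}
# lens
print('lens',tri((a,(247.5,364)),(b,(360,131.5))))
print('dish',tri((a,(360.9,189.9)),(b,(275.5,260.2))))
for n,c in(('scene',a),('side',b)):
    print(n,[proj(c,p).round(0).tolist() for p in ((.42,.1,0),(.6,-.052,.076),(.533,.223,.076))])
```

```text
[[-0.961, -0.0, 0.276], [-0.276, 0.002, -0.961], [-0.0, -1.0, -0.002]] [-1.44101215e+00  2.87013977e-01  1.57784150e+00 -2.58621115e-06
  1.27861456e+00 -1.49971061e-01]
red top (array([ 0.60805904, -0.048472  ,  0.07862503]), [0.0007854464678451041, 0.0007854464678450251])
blue top (array([0.52399012, 0.22484434, 0.07306901]), [8.890837488424879e-06, 8.890837488309967e-06])
lens (array([ 0.56169823, -0.32938988,  0.15625204]), [0.0013510613108770277, 0.0013510613108770296])
dish (array([0.53393724, 0.22276119, 0.00064182]), [0.0006771667663428142, 0.0006771667663428979])
scene [[304.0, 206.0], [335.0, 271.0], [363.0, 174.0]]
side [[332.0, 250.0], [308.0, 184.0], [275.0, 241.0]]
```

Request:
play_rows([
  {"dx": 420,"dy": 598,"dz": -43,"gripper": 1},
  {"dx": 420,"dy": 598,"dz": -43,"gripper": 1},
  {"dx": 420,"dy": 598,"dz": -43,"gripper": 1},
  {"dx": 420,"dy": 598,"dz": -43,"gripper": 1},
  {"dx": 420,"dy": 598,"dz": -43,"gripper": 1},
  {"dx": 420,"dy": 598,"dz": -43,"gripper": 1},
  {"dx": 420,"dy": 598,"dz": -43,"gripper": 1},
  {"dx": 420,"dy": 598,"dz": -43,"gripper": 1},
  {"dx": 420,"dy": 598,"dz": -43,"gripper": 1},
  {"dx": 420,"dy": 598,"dz": -43,"gripper": 1},
  {"dx": 420,"dy": 598,"dz": -43,"gripper": 1},
  {"dx": 420,"dy": 598,"dz": -43,"gripper": 1},
  {"dx": 420,"dy": 598,"dz": -43,"gripper": 1},
  {"dx": 420,"dy": 598,"dz": -43,"gripper": 1},
  {"dx": 420,"dy": 598,"dz": -43,"gripper": 1},
  {"dx": 420,"dy": 598,"dz": -43,"gripper": 1},
])

```text
invalid input at $.series[0]: expected keys wx, wy, wz, dx, dy, dz, gripper
```

Run:
```python
from plant import bot
from h import *
s=bot.observe();im=bot.capture('wrist');cv2.imwrite('pics/w1.png',im)
import pickle;pickle.dump(s,open('w1.pkl','wb'))
c=cam(bot,'wrist',s);print(s['time_s'],s['tcp_pos'],s['joint_pos'])
red=hsv(im,(0,190,60),(6,255,255))|hsv(im,(174,190,60),(179,255,255))
for b in blobs(red,200)[:4]:print('red',cv2.boundingRect(b),cv2.minEnclosingCircle(b))
for b in blobs(hsv(im,(0,0,150),(179,60,255)),500)[:3]:
    q=cv2.minAreaRect(b);print('pad',q,plane(c,q[0],.006).round(4))
```

```text
0.15 [ 0.18640307 -0.6485512   0.40362966] [-1.44101215e+00  2.87013977e-01  1.57784150e+00 -2.58621115e-06
  1.27861456e+00 -1.49971061e-01]
```

View pics/w1.png

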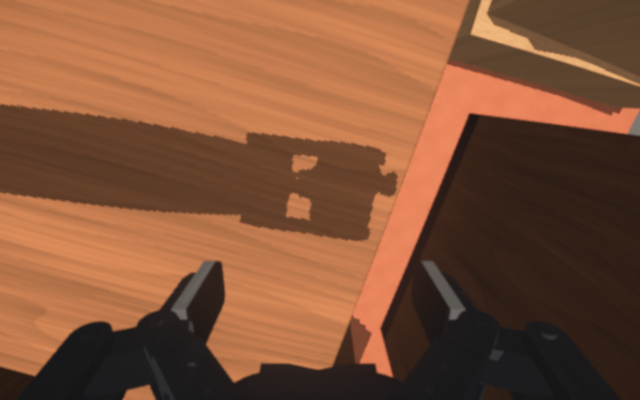

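The move was refused because every key is required. That picture is only table and the open fingertips, near (205,265) and (440,265).

Request:
play_rows([
  {"wx": 0,"wy": 0,"wz": 0,"dx": 420,"dy": 598,"dz": -43,"gripper": 1},
  {"wx": 0,"wy": 0,"wz": 0,"dx": 420,"dy": 598,"dz": -43,"gripper": 1},
  {"wx": 0,"wy": 0,"wz": 0,"dx": 420,"dy": 598,"dz": -43,"gripper": 1},
  {"wx": 0,"wy": 0,"wz": 0,"dx": 420,"dy": 598,"dz": -43,"gripper": 1},
  {"wx": 0,"wy": 0,"wz": 0,"dx": 420,"dy": 598,"dz": -43,"gripper": 1},
  {"wx": 0,"wy": 0,"wz": 0,"dx": 420,"dy": 598,"dz": -43,"gripper": 1},
  {"wx": 0,"wy": 0,"wz": 0,"dx": 420,"dy": 598,"dz": -43,"gripper": 1},
  {"wx": 0,"wy": 0,"wz": 0,"dx": 420,"dy": 598,"dz": -43,"gripper": 1},
  {"wx": 0,"wy": 0,"wz": 0,"dx": 420,"dy": 598,"dz": -43,"gripper": 1},
  {"wx": 0,"wy": 0,"wz": 0,"dx": 420,"dy": 598,"dz": -43,"gripper": 1},
  {"wx": 0,"wy": 0,"wz": 0,"dx": 420,"dy": 598,"dz": -43,"gripper": 1},
  {"wx": 0,"wy": 0,"wz": 0,"dx": 420,"dy": 598,"dz": -43,"gripper": 1},
  {"wx": 0,"wy": 0,"wz": 0,"dx": 420,"dy": 598,"dz": -43,"gripper": 1},
  {"wx": 0,"wy": 0,"wz": 0,"dx": 420,"dy": 598,"dz": -43,"gripper": 1},
  {"wx": 0,"wy": 0,"wz": 0,"dx": 420,"dy": 598,"dz": -43,"gripper": 1},
  {"wx": 0,"wy": 0,"wz": 0,"dx": 420,"dy": 598,"dz": -43,"gripper": 1},
])

```text
time_s: 2.2
tcp_pos: [0.606, -0.0518, 0.3619]
eef_rot: [0.098, -0.7, 0.7, -0.098]
wrist_force: [-0.5, 1.0, 0.5]
width: 0.0855
```

```bash
cat > look.py <<'E'
from plant import bot
from h import *
import sys,pickle
s=bot.observe();im=bot.capture('wrist');n=sys.argv[1];cv2.imwrite(f'pics/{n}.png',im)
pickle.dump(s,open(f'{n}.pkl','wb'))
c=cam(bot,'wrist',s);print(s['time_s'],s['tcp_pos'].round(4),s['joint_pos'].round(3),s['width'],s['wrist_force'])
red=hsv(im,(0,190,50),(6,255,255))|hsv(im,(174,190,50),(179,255,255))
for nm,m in(('red',red),('blue',hsv(im,(95,80,40),(125,255,255)))):
  for b in blobs(m,200)[:4]:
    u,r=cv2.minEnclosingCircle(b);print(nm,cv2.boundingRect(b),np.round(u,1),round(r,1),'at z.06',plane(c,u,.06).round(4))
for b in blobs(hsv(im,(0,0,140),(179,70,255)),1500)[:3]:
    q=cv2.minAreaRect(b);print('pad',np.round(q[0],1),np.round(q[1],1),plane(c,q[0],.006).round(4))
for b in blobs(hsv(im,(20,110,70),(33,255,255)),800)[:3]:
    e=cv2.fitEllipse(cv2.convexHull(b));print('brass',np.round(e[0],1),np.round(e[1],1),plane(c,e[0],.006).round(4))
E
python3 look.py w2
```

```text
2.2 [ 0.606  -0.0518  0.3619] [-0.252  0.179  1.785 -0.     1.177  1.041] 0.08554407457314143 [-0.48533739  0.96527356  0.52577852]
blue (0, 167, 34, 50) [ 11.3 190.6] 26.2 at z.06 [0.5316 0.2129 0.06  ]
blue (17, 161, 35, 46) [ 33.  182.5] 25.2 at z.06 [0.545  0.1928 0.06  ]
pad [319.7 155.3] [103.6  63.5] [ 0.6272 -0.0475  0.006 ]
```

View pics/w2.png

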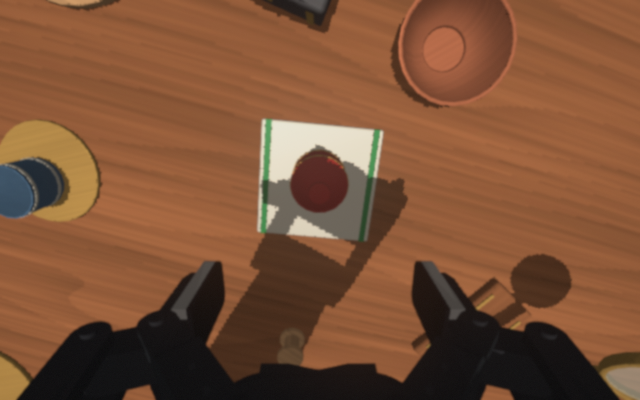

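The wrist view shows the red pot, shadowed, at about (320,183). Pad corners are at (264,120), (383,130), (366,241) and (258,233). The blue pot is at (20,188).

Run:
```python
from plant import bot
from h import *
import pickle
s=pickle.load(open('w2.pkl','rb'));im=cv2.imread('pics/w2.png');c=cam(bot,'wrist',s)
m=hsv(im,(0,150,20),(8,255,200))|hsv(im,(172,150,20),(179,255,200))
sub=np.zeros_like(m);sub[130:230,270:375]=m[130:230,270:375]
for b in blobs(sub,200):
    u,r=cv2.minEnclosingCircle(b);print(cv2.boundingRect(b),u,r,plane(c,u,.05))
P=[plane(c,p,.006) for p in((264,120),(383,130),(366,241),(258,233))]
print(np.round(P,4).tolist(),np.mean(P,0),[np.linalg.norm(P[i]-P[i-1]).round(4) for i in range(4)])
a=cam(bot,'scene');b=cam(bot,'side')
# height of pot tip/pad from scene/side + wrist
print('tip',tri((a,(338,270.5)),(b,(305.5,183.5)),(c,(320,183))))
print('wrist at tip',plane(c,(320,184),.07),plane(c,(320,183),.05))
C=np.mean(P,0);print('pad centre px scene/side',proj(a,C),proj(b,C))
# blue + dish from wrist edge
for p in((50,172),):print(plane(c,p,.006))
```

```text
(294, 158, 53, 53) (319.88348388671875, 183.86407470703125) 27.65931510925293 [ 0.61023206 -0.05230981  0.05      ]
[[0.6457, 0.0138, 0.006], [0.6683, -0.1002, 0.006], [0.551, -0.1218, 0.006], [0.5281, -0.0069, 0.006]] [ 0.5982649  -0.05376752  0.006     ] [np.float64(0.1194), np.float64(0.1162), np.float64(0.1193), np.float64(0.1172)]
tip (array([ 0.6116567 , -0.0497916 ,  0.07629755]), [0.004802717882719407, 0.0015222010256711982, 0.005848545793346209])
wrist at tip [ 0.61526514 -0.05080506  0.07      ] [ 0.61102092 -0.05219036  0.05      ]
pad centre px scene/side [333.18826287 281.61564184] [309.04751089 201.30572625]
[0.53460158 0.2188096  0.006     ]
```

Request:
play_rows([
  {"wx": 0,"wy": 0,"wz": 0,"dx": 5,"dy": -1,"dz": -50,"gripper": 1},
  {"wx": 0,"wy": 0,"wz": 0,"dx": 5,"dy": -1,"dz": -100,"gripper": 1},
  {"wx": 0,"wy": 0,"wz": 0,"dx": 5,"dy": -1,"dz": -140,"gripper": 1},
  {"wx": 0,"wy": 0,"wz": 0,"dx": 5,"dy": -1,"dz": -160,"gripper": 1},
  {"wx": 0,"wy": 0,"wz": 0,"dx": 5,"dy": -1,"dz": -171,"gripper": 1},
  {"wx": 0,"wy": 0,"wz": 0,"dx": 5,"dy": -1,"dz": -171,"gripper": 1},
  {"wx": 0,"wy": 0,"wz": 0,"dx": 5,"dy": -1,"dz": -171,"gripper": 0},
  {"wx": 0,"wy": 0,"wz": 0,"dx": 5,"dy": -1,"dz": -171,"gripper": 0},
  {"wx": 0,"wy": 0,"wz": 0,"dx": 5,"dy": -1,"dz": -171,"gripper": 0},
  {"wx": 0,"wy": 0,"wz": 0,"dx": 5,"dy": -1,"dz": -171,"gripper": 0},
  {"wx": 0,"wy": 0,"wz": 0,"dx": 5,"dy": -1,"dz": -171,"gripper": 0},
], squeeze=40)

```text
time_s: 3.62
tcp_pos: [0.6123, -0.0519, 0.1926]
eef_rot: [0.098, -0.7, 0.701, -0.1]
wrist_force: [-0.4, 0.2, 4.8]
width: 0.0507
```

Request:
play_rows([
  {"wx": 0,"wy": 0,"wz": 0,"dx": 0,"dy": 0,"dz": 30,"gripper": 0},
  {"wx": 0,"wy": 0,"wz": 0,"dx": 0,"dy": 0,"dz": 60,"gripper": 0},
  {"wx": 0,"wy": 0,"wz": 0,"dx": -30,"dy": 27,"dz": 70,"gripper": 0},
  {"wx": 0,"wy": 0,"wz": 0,"dx": -65,"dy": 57,"dz": 70,"gripper": 0},
  {"wx": 0,"wy": 0,"wz": 0,"dx": -100,"dy": 88,"dz": 70,"gripper": 0},
  {"wx": 0,"wy": 0,"wz": 0,"dx": -135,"dy": 119,"dz": 70,"gripper": 0},
  {"wx": 0,"wy": 0,"wz": 0,"dx": -160,"dy": 141,"dz": 70,"gripper": 0},
  {"wx": 0,"wy": 0,"wz": 0,"dx": -172,"dy": 152,"dz": 60,"gripper": 0},
  {"wx": 0,"wy": 0,"wz": 0,"dx": -172,"dy": 152,"dz": 30,"gripper": 0},
  {"wx": 0,"wy": 0,"wz": 0,"dx": -172,"dy": 152,"dz": 10,"gripper": 0},
  {"wx": 0,"wy": 0,"wz": 0,"dx": -172,"dy": 152,"dz": 0,"gripper": 0},
  {"wx": 0,"wy": 0,"wz": 0,"dx": -172,"dy": 152,"dz": -5,"gripper": 0},
  {"wx": 0,"wy": 0,"wz": 0,"dx": -172,"dy": 152,"dz": -5,"gripper": 0},
])

```text
time_s: 5.25
tcp_pos: [0.4402, 0.1001, 0.1866]
eef_rot: [0.099, -0.7, 0.7, -0.099]
wrist_force: [-3.7, -1.1, 3.3]
width: 0.0508
```

Request:
play_rows([
  {"wx": 0,"wy": 0,"wz": 0,"dx": 0,"dy": 0,"dz": 0,"gripper": 1},
  {"wx": 0,"wy": 0,"wz": 0,"dx": 0,"dy": 0,"dz": 0,"gripper": 1},
  {"wx": 0,"wy": 0,"wz": 0,"dx": 0,"dy": 0,"dz": 0,"gripper": 1},
  {"wx": 0,"wy": 0,"wz": 0,"dx": 0,"dy": 0,"dz": 0,"gripper": 1},
  {"wx": 0,"wy": 0,"wz": 0,"dx": 0,"dy": 0,"dz": 40,"gripper": 1},
  {"wx": 0,"wy": 0,"wz": 0,"dx": 0,"dy": 0,"dz": 100,"gripper": 1},
  {"wx": 0,"wy": 0,"wz": 0,"dx": 25,"dy": 35,"dz": 150,"gripper": 1},
  {"wx": 0,"wy": 0,"wz": 0,"dx": 55,"dy": 80,"dz": 174,"gripper": 1},
  {"wx": 0,"wy": 0,"wz": 0,"dx": 84,"dy": 124,"dz": 174,"gripper": 1},
  {"wx": 0,"wy": 0,"wz": 0,"dx": 84,"dy": 124,"dz": 174,"gripper": 1},
  {"wx": 0,"wy": 0,"wz": 0,"dx": 84,"dy": 124,"dz": 174,"gripper": 1},
])

```text
time_s: 6.62
tcp_pos: [0.523, 0.2242, 0.3588]
eef_rot: [0.1, -0.7, 0.7, -0.098]
wrist_force: [-0.6, 0.5, -0.0]
width: 0.0854
```

```bash
python3 look.py w3
```

```text
6.625 [0.523  0.2242 0.3588] [ 0.227  0.097  1.882 -0.     1.164  1.517] 0.08542758082744266 [-0.58877347  0.48141016 -0.03193677]
red (388, 276, 32, 45) [410.3 298.7] 22.7 at z.06 [0.4446 0.1094 0.06  ]
red (383, 262, 30, 26) [398. 275.] 18.4 at z.06 [0.4657 0.1301 0.06  ]
pad [592.  179.9] [ 86.9 128.7] [ 0.5995 -0.0523  0.006 ]
```

View pics/w3.png

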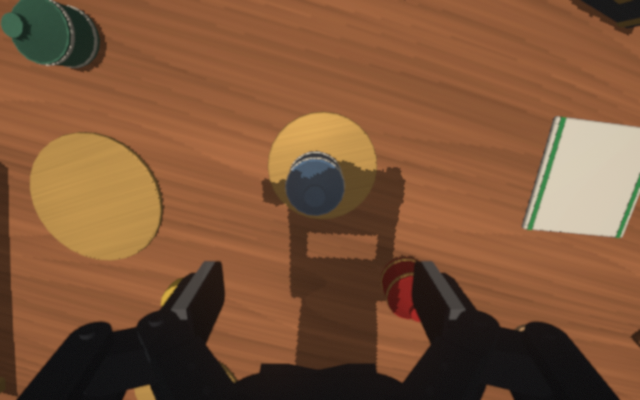

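The view shows the blue pot at about (315,185) on the dish, dish centre about (322,165), and the red pot standing upright at (405,290).

Run:
```python
from plant import bot
from h import *
import pickle
s=pickle.load(open('w3.pkl','rb'));im=cv2.imread('pics/w3.png');c=cam(bot,'wrist',s)
m=hsv(im,(85,40,15),(130,255,255));sub=np.zeros_like(m);sub[130:230,265:375]=m[130:230,265:375]
sub=cv2.morphologyEx(sub,cv2.MORPH_CLOSE,np.ones((9,9)))
for b in blobs(sub,200):
    u,r=cv2.minEnclosingCircle(b);print(cv2.boundingRect(b),u,r,plane(c,u,.05))
m=hsv(im,(15,100,90),(33,255,255));sub=np.zeros_like(m);sub[90:172,240:400]=m[90:172,240:400]
b=blobs(sub,200)[0];b=b[:,0].astype(float)
# upper boundary of dish: points on the plane, circle fit
pts=[]
for x in range(272,375,3):
    col=b[b[:,0]==x]
    if len(col):pts.append(plane(c,(x,col[:,1].min()),.006)[:2])
p=np.array(pts);A=np.c_[2*p,np.ones(len(p))];q=np.linalg.lstsq(A,(p**2).sum(1),rcond=None)[0]
print('dish',q[:2],'r',np.sqrt(q[2]+q[:2]@q[:2]))
print(plane(c,(322,165),.006), plane(c,(315,185),.05))
```

```text
(288, 160, 55, 54) (314.7835388183594, 186.212646484375) 27.6343994140625 [0.52412439 0.22748497 0.05      ]
dish [0.53215484 0.22274883] r 0.0548462264447082
[0.53534527 0.22352709 0.006     ] [0.52523813 0.22760479 0.05      ]
```

Request:
play_rows([
  {"wx": 0,"wy": 0,"wz": 0,"dx": 1,"dy": 2,"dz": -50,"gripper": 1},
  {"wx": 0,"wy": 0,"wz": 0,"dx": 1,"dy": 2,"dz": -100,"gripper": 1},
  {"wx": 0,"wy": 0,"wz": 0,"dx": 1,"dy": 2,"dz": -140,"gripper": 1},
  {"wx": 0,"wy": 0,"wz": 0,"dx": 1,"dy": 2,"dz": -158,"gripper": 1},
  {"wx": 0,"wy": 0,"wz": 0,"dx": 1,"dy": 2,"dz": -168,"gripper": 1},
  {"wx": 0,"wy": 0,"wz": 0,"dx": 1,"dy": 2,"dz": -168,"gripper": 1},
  {"wx": 0,"wy": 0,"wz": 0,"dx": 1,"dy": 2,"dz": -168,"gripper": 0},
  {"wx": 0,"wy": 0,"wz": 0,"dx": 1,"dy": 2,"dz": -168,"gripper": 0},
  {"wx": 0,"wy": 0,"wz": 0,"dx": 1,"dy": 2,"dz": -168,"gripper": 0},
  {"wx": 0,"wy": 0,"wz": 0,"dx": 1,"dy": 2,"dz": -168,"gripper": 0},
  {"wx": 0,"wy": 0,"wz": 0,"dx": 1,"dy": 2,"dz": -168,"gripper": 0},
], squeeze=40)

```text
time_s: 8.05
tcp_pos: [0.5253, 0.2266, 0.1935]
eef_rot: [-0.098, 0.7, -0.7, 0.1]
wrist_force: [-1.7, -0.2, 6.5]
width: 0.0509
```

Request:
play_rows([
  {"wx": 0,"wy": 0,"wz": 0,"dx": 0,"dy": 0,"dz": 30,"gripper": 0},
  {"wx": 0,"wy": 0,"wz": 0,"dx": 0,"dy": 0,"dz": 65,"gripper": 0},
  {"wx": 0,"wy": 0,"wz": 0,"dx": 7,"dy": -27,"dz": 85,"gripper": 0},
  {"wx": 0,"wy": 0,"wz": 0,"dx": 18,"dy": -67,"dz": 85,"gripper": 0},
  {"wx": 0,"wy": 0,"wz": 0,"dx": 30,"dy": -112,"dz": 85,"gripper": 0},
  {"wx": 0,"wy": 0,"wz": 0,"dx": 42,"dy": -157,"dz": 85,"gripper": 0},
  {"wx": 0,"wy": 0,"wz": 0,"dx": 54,"dy": -202,"dz": 85,"gripper": 0},
  {"wx": 0,"wy": 0,"wz": 0,"dx": 65,"dy": -245,"dz": 85,"gripper": 0},
  {"wx": 0,"wy": 0,"wz": 0,"dx": 74,"dy": -280,"dz": 75,"gripper": 0},
  {"wx": 0,"wy": 0,"wz": 0,"dx": 74,"dy": -280,"dz": 45,"gripper": 0},
  {"wx": 0,"wy": 0,"wz": 0,"dx": 74,"dy": -280,"dz": 20,"gripper": 0},
  {"wx": 0,"wy": 0,"wz": 0,"dx": 74,"dy": -280,"dz": 6,"gripper": 0},
  {"wx": 0,"wy": 0,"wz": 0,"dx": 74,"dy": -280,"dz": 1,"gripper": 0},
  {"wx": 0,"wy": 0,"wz": 0,"dx": 74,"dy": -280,"dz": 1,"gripper": 0},
])

```text
time_s: 9.8
tcp_pos: [0.5988, -0.0536, 0.1937]
eef_rot: [0.098, -0.7, 0.7, -0.099]
wrist_force: [0.9, -0.7, -0.9]
width: 0.0506
```

Request:
play_rows([
  {"wx": 0,"wy": 0,"wz": 0,"dx": 0,"dy": 0,"dz": -1.5,"gripper": 0},
  {"wx": 0,"wy": 0,"wz": 0,"dx": 0,"dy": 0,"dz": -1.5,"gripper": 1},
  {"wx": 0,"wy": 0,"wz": 0,"dx": 0,"dy": 0,"dz": -1.5,"gripper": 1},
  {"wx": 0,"wy": 0,"wz": 0,"dx": 0,"dy": 0,"dz": -1.5,"gripper": 1},
  {"wx": 0,"wy": 0,"wz": 0,"dx": 0,"dy": 0,"dz": -1.5,"gripper": 1},
  {"wx": 0,"wy": 0,"wz": 0,"dx": 0,"dy": 0,"dz": 40,"gripper": 1},
  {"wx": 0,"wy": 0,"wz": 0,"dx": 0,"dy": 0,"dz": 100,"gripper": 1},
  {"wx": 0,"wy": 0,"wz": 0,"dx": 0,"dy": 0,"dz": 160,"gripper": 1},
  {"wx": 0,"wy": 0,"wz": 0,"dx": 0,"dy": 0,"dz": 166,"gripper": 1},
  {"wx": 0,"wy": 0,"wz": 0,"dx": 0,"dy": 0,"dz": 166,"gripper": 1},
])

```text
time_s: 11.05
tcp_pos: [0.5983, -0.0537, 0.3589]
eef_rot: [0.098, -0.7, 0.7, -0.099]
wrist_force: [-0.2, -0.2, 0.3]
width: 0.0856
```

```bash
python3 look.py w4
python3 - <<'E'
from plant import bot
from h import *
import pickle
s=pickle.load(open('w4.pkl','rb'));im=cv2.imread('pics/w4.png');c=cam(bot,'wrist',s)
m=hsv(im,(85,40,15),(130,255,255));sub=np.zeros_like(m);sub[130:240,265:375]=m[130:240,265:375]
sub=cv2.morphologyEx(sub,cv2.MORPH_CLOSE,np.ones((9,9)))
for b in blobs(sub,200):
    u,r=cv2.minEnclosingCircle(b);print('blue',cv2.boundingRect(b),u,r,plane(c,u,.05))
E
```

```text
11.05 [ 0.5983 -0.0537  0.3589] [-0.258  0.166  1.806  0.     1.169  1.033] 0.0855767191155544 [-0.20984938 -0.16204922  0.31133448]
red (107, 272, 49, 45) [129.8 295.7] 25.5 at z.06 [0.4482 0.0925 0.06  ]
red (126, 259, 42, 35) [145.5 277.5] 22.6 at z.06 [0.4731 0.0797 0.06  ]
pad [319.5 151.8] [105.5  72.6] [ 0.6235 -0.048   0.006 ]
blue (291, 164, 55, 53) (318.1900939941406, 190.13223266601562) 27.502378463745117 [ 0.59756717 -0.05407854  0.05      ]
```

Request:
play_rows([
  {"wx": 0,"wy": 0,"wz": 0,"dx": -40,"dy": 39,"dz": -20,"gripper": 1},
  {"wx": 0,"wy": 0,"wz": 0,"dx": -80,"dy": 78,"dz": -40,"gripper": 1},
  {"wx": 0,"wy": 0,"wz": 0,"dx": -120,"dy": 117,"dz": -50,"gripper": 1},
  {"wx": 0,"wy": 0,"wz": 0,"dx": -158,"dy": 154,"dz": -50,"gripper": 1},
  {"wx": 0,"wy": 0,"wz": 0,"dx": -158,"dy": 154,"dz": -55,"gripper": 1},
  {"wx": 0,"wy": 0,"wz": 0,"dx": -158,"dy": 154,"dz": -100,"gripper": 1},
  {"wx": 0,"wy": 0,"wz": 0,"dx": -158,"dy": 154,"dz": -140,"gripper": 1},
  {"wx": 0,"wy": 0,"wz": 0,"dx": -158,"dy": 154,"dz": -162,"gripper": 1},
  {"wx": 0,"wy": 0,"wz": 0,"dx": -158,"dy": 154,"dz": -171,"gripper": 1},
  {"wx": 0,"wy": 0,"wz": 0,"dx": -158,"dy": 154,"dz": -171,"gripper": 0},
  {"wx": 0,"wy": 0,"wz": 0,"dx": -158,"dy": 154,"dz": -171,"gripper": 0},
  {"wx": 0,"wy": 0,"wz": 0,"dx": -158,"dy": 154,"dz": -171,"gripper": 0},
  {"wx": 0,"wy": 0,"wz": 0,"dx": -158,"dy": 154,"dz": -171,"gripper": 0},
  {"wx": 0,"wy": 0,"wz": 0,"dx": -158,"dy": 154,"dz": -171,"gripper": 0},
], squeeze=40)

```text
time_s: 12.85
tcp_pos: [0.4411, 0.1003, 0.1888]
eef_rot: [0.098, -0.7, 0.7, -0.1]
wrist_force: [-0.6, -0.8, 4.4]
width: 0.0508
```

Request:
play_rows([
  {"wx": 0,"wy": 0,"wz": 0,"dx": 0,"dy": 0,"dz": 30,"gripper": 0},
  {"wx": 0,"wy": 0,"wz": 0,"dx": 0,"dy": 0,"dz": 60,"gripper": 0},
  {"wx": 0,"wy": 0,"wz": 0,"dx": 20,"dy": 27,"dz": 65,"gripper": 0},
  {"wx": 0,"wy": 0,"wz": 0,"dx": 45,"dy": 61,"dz": 65,"gripper": 0},
  {"wx": 0,"wy": 0,"wz": 0,"dx": 70,"dy": 94,"dz": 65,"gripper": 0},
  {"wx": 0,"wy": 0,"wz": 0,"dx": 92,"dy": 123,"dz": 60,"gripper": 0},
  {"wx": 0,"wy": 0,"wz": 0,"dx": 92,"dy": 123,"dz": 35,"gripper": 0},
  {"wx": 0,"wy": 0,"wz": 0,"dx": 92,"dy": 123,"dz": 15,"gripper": 0},
  {"wx": 0,"wy": 0,"wz": 0,"dx": 92,"dy": 123,"dz": 8,"gripper": 0},
  {"wx": 0,"wy": 0,"wz": 0,"dx": 92,"dy": 123,"dz": 6,"gripper": 0},
  {"wx": 0,"wy": 0,"wz": 0,"dx": 92,"dy": 123,"dz": 6,"gripper": 0},
])

```text
time_s: 14.22
tcp_pos: [0.5318, 0.223, 0.1949]
eef_rot: [0.1, -0.7, 0.7, -0.097]
wrist_force: [-5.6, -0.6, 8.3]
width: 0.0503
```

Request:
play_rows([
  {"wx": 0,"wy": 0,"wz": 0,"dx": 0,"dy": 0,"dz": 0,"gripper": 1},
  {"wx": 0,"wy": 0,"wz": 0,"dx": 0,"dy": 0,"dz": 0,"gripper": 1},
  {"wx": 0,"wy": 0,"wz": 0,"dx": 0,"dy": 0,"dz": 0,"gripper": 1},
  {"wx": 0,"wy": 0,"wz": 0,"dx": 0,"dy": 0,"dz": 0,"gripper": 1},
  {"wx": 0,"wy": 0,"wz": 0,"dx": 0,"dy": 0,"dz": 40,"gripper": 1},
  {"wx": 0,"wy": 0,"wz": 0,"dx": 0,"dy": 0,"dz": 100,"gripper": 1},
  {"wx": 0,"wy": 0,"wz": 0,"dx": 0,"dy": 0,"dz": 160,"gripper": 1},
  {"wx": 0,"wy": 0,"wz": 0,"dx": 0,"dy": 0,"dz": 165,"gripper": 1},
  {"wx": 0,"wy": 0,"wz": 0,"dx": 0,"dy": 0,"dz": 165,"gripper": 1},
])

```text
time_s: 15.35
tcp_pos: [0.5323, 0.2233, 0.3587]
eef_rot: [-0.098, 0.7, -0.7, 0.099]
wrist_force: [-0.1, 0.3, -0.3]
width: 0.0855
```

```bash
python3 look.py w5
python3 - <<'E'
from plant import bot
from h import *
import pickle
s=pickle.load(open('w5.pkl','rb'));im=cv2.imread('pics/w5.png');c=cam(bot,'wrist',s)
m=hsv(im,(0,150,20),(8,255,255))|hsv(im,(172,150,20),(179,255,255));sub=np.zeros_like(m);sub[130:240,265:375]=m[130:240,265:375]
for b in blobs(sub,200):
    u,r=cv2.minEnclosingCircle(b);print('red',cv2.boundingRect(b),u,r,plane(c,u,.05))
# magnifier from scene: axis cues
n=bot.capture('scene');cv2.imwrite('pics/s5.png',n);a=bot.capture('side');cv2.imwrite('pics/d5.png',a)
cv2.imwrite('pics/crop2.png',np.hstack([cv2.resize(n[290:390,190:290],(400,400),interpolation=cv2.INTER_CUBIC),cv2.resize(a[110:210,320:420],(400,400),interpolation=cv2.INTER_CUBIC)]))
E
```

```text
15.35 [0.5323 0.2233 0.3587] [0.221 0.115 1.863 0.    1.163 1.512] 0.08552042142561463 [-0.06618223  0.28981309 -0.28323872]
red (291, 168, 55, 54) [317.9 194.4] 27.5 at z.06 [0.5305 0.223  0.06  ]
blue (596, 179, 44, 51) [620.5 202.5] 28.4 at z.06 [ 0.5984 -0.0403  0.06  ]
blue (574, 172, 43, 46) [597.  193.5] 26.5 at z.06 [ 0.5996 -0.0139  0.06  ]
pad [587.5 188.1] [ 87.3 127.9] [ 0.6001 -0.0526  0.006 ]
red (290, 167, 57, 55) (317.989990234375, 194.0) 28.43318748474121 [0.5280133  0.22216683 0.05      ]
```

View pics/crop2.png

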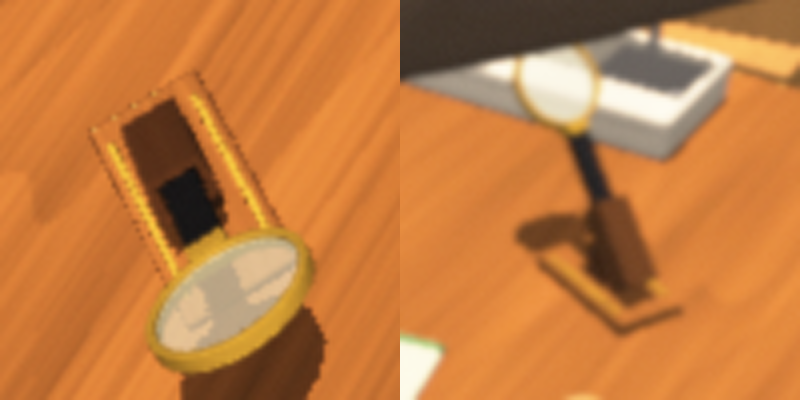

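The red pot sits within about 4 mm of the dish centre. In the crop the ring centre is at scene (248,365) and side (359,130.5), and the handle enters the socket at scene (236,336) and side (371,159.5).

Run:
```python
from plant import bot
from h import *
a,b=cam(bot,'scene'),cam(bot,'side')
S=lambda x,y:(190+x/4,290+y/4); D=lambda x,y:(320+(x-400)/4,110+y/4)
L=tri((a,S(232,302)),(b,D(557,82)));J=tri((a,S(207,240)),(b,D(580,127)));
print('lens',L,'junction',J)
v=L[0]-J[0];print(np.linalg.norm(v),np.degrees(np.arctan2(v[1],v[0])),np.degrees(np.arcsin(v[2]/np.linalg.norm(v))))
for p,q in(((112,148),(178,268)),((197,98),(268,225)),((92,130),(175,275)),((195,72),(283,225))):
    P,Q=plane(a,S(*p),.012),plane(a,S(*q),.012);w=Q-P;print(P.round(3),Q.round(3),np.degrees(np.arctan2(w[1],w[0])),np.linalg.norm(w))
```

```text
lens (array([ 0.56513587, -0.331052  ,  0.1585506 ]), [0.0008067222759619217, 0.0008067222759618409]) junction (array([ 0.53072429, -0.31159962,  0.13286967]), [0.001366726949468576, 0.0013667269494685966])
0.047138746696665 -29.478857812934542 33.010621585864925
[ 0.421 -0.285  0.012] [ 0.493 -0.321  0.012] -25.974017175660617 0.08106064038540946
[ 0.446 -0.237  0.012] [ 0.524 -0.276  0.012] -26.97779708113767 0.08711926925777112
[ 0.404 -0.283  0.012] [ 0.494 -0.325  0.012] -24.98616497637692 0.09947396054627214
[ 0.436 -0.224  0.012] [ 0.531 -0.272  0.012] -26.498946370806266 0.10637791664843062
```

```bash
cat >> h.py <<'E'
def magR(psi,el):  # magnifier axes for azimuth psi, elevation el (deg)
    p,e=np.radians([psi,el]);x=np.array([np.cos(p)*np.cos(e),np.sin(p)*np.cos(e),np.sin(e)]);y=np.array([-np.sin(p),np.cos(p),0])
    return np.c_[x,y,np.cross(x,y)]
def toolR(psi,down): # fingers toward azimuth psi, 'down' deg below horizontal, jaws along -mag y
    p,e=np.radians([psi,down]);y=np.array([np.cos(p)*np.cos(e),np.sin(p)*np.cos(e),-np.sin(e)]);z=-np.array([-np.sin(p),np.cos(p),0])
    return np.c_[np.cross(y,z),y,z]
def go(s,Rd,tcp):
    Rc=R.from_quat(s['eef_rot']).as_matrix();w=R.from_matrix(Rd@Rc.T).as_rotvec(degrees=True)
    print('w',w.round(1),np.linalg.norm(w).round(1),'d mm',((np.array(tcp)-s['tcp_pos'])*1000).round(1))
E
python3 - <<'E'
from plant import bot
from h import *
s=bot.observe();Rd=toolR(-26.5,60);g=np.array([.514,-.3055,.105]);t=g-Rd[:,1]*.155
print(t);go(s,Rd,t-Rd[:,1]*.1)
E
```

```text
[ 0.44464259 -0.27091967  0.23923394]
w [ -2.8 -30.8 -41.5] 51.8 d mm [-131.9 -471.7  -30.2]
```

Request:
play_rows([
  {"wx": 0,"wy": 0,"wz": 0,"dx": -5,"dy": -50,"dz": 0,"gripper": 1},
  {"wx": 0,"wy": 0,"wz": -8,"dx": -15,"dy": -100,"dz": 0,"gripper": 1},
  {"wx": 0,"wy": 0,"wz": -16,"dx": -30,"dy": -155,"dz": 0,"gripper": 1},
  {"wx": -0.7,"wy": -8,"wz": -24,"dx": -50,"dy": -210,"dz": 0,"gripper": 1},
  {"wx": -1.4,"wy": -15,"wz": -30,"dx": -70,"dy": -265,"dz": 0,"gripper": 1},
  {"wx": -2,"wy": -22,"wz": -36,"dx": -90,"dy": -320,"dz": 0,"gripper": 1},
  {"wx": -2.8,"wy": -30.8,"wz": -41.5,"dx": -110,"dy": -375,"dz": 0,"gripper": 1},
  {"wx": -2.8,"wy": -30.8,"wz": -41.5,"dx": -122,"dy": -425,"dz": -10,"gripper": 1},
  {"wx": -2.8,"wy": -30.8,"wz": -41.5,"dx": -132,"dy": -472,"dz": -30,"gripper": 1},
  {"wx": -2.8,"wy": -30.8,"wz": -41.5,"dx": -132,"dy": -472,"dz": -30,"gripper": 1},
  {"wx": -2.8,"wy": -30.8,"wz": -41.5,"dx": -132,"dy": -472,"dz": -30,"gripper": 1},
  {"wx": -2.8,"wy": -30.8,"wz": -41.5,"dx": -132,"dy": -472,"dz": -30,"gripper": 1},
])

```text
time_s: 17.0
tcp_pos: [0.4008, -0.2477, 0.3286]
eef_rot: [-0.335, -0.623, 0.707, -0.024]
wrist_force: [0.2, 0.7, -0.1]
width: 0.0856
```

```bash
python3 look.py w6|head -1; python3 -c "
from plant import bot
from h import *
s=bot.observe();go(s,toolR(-26.5,60),[.39989,-.24861,.32584])"
```

```text
17.0 [ 0.4008 -0.2477  0.3286] [-0.797 -0.175  2.225  0.295  0.61   1.033] 0.08559830360467498 [ 0.18760441  0.69952421 -0.12126888]
w [ 0.1  0.2 -0.1] 0.3 d mm [-1. -1. -3.]
```

View pics/w6.png

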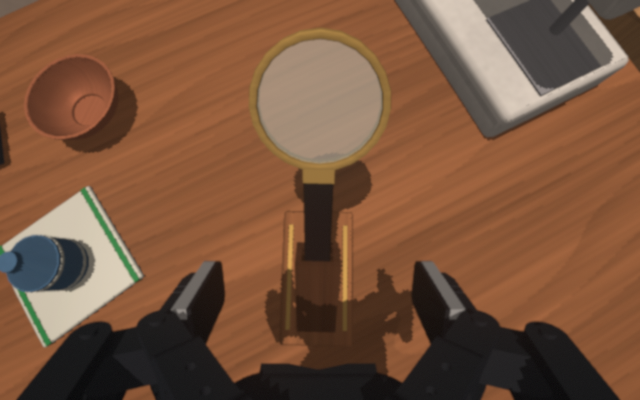

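The ring centre is at (320,98), and the handle runs from (319,170) to the socket mouth at (318,260), centred between the fingers.

Run:
```python
from plant import bot
from h import *
import pickle
s=pickle.load(open('w6.pkl','rb'));im=cv2.imread('pics/w6.png');w=cam(bot,'wrist',s);a,b=cam(bot,'scene'),cam(bot,'side')
m=hsv(im,(15,90,60),(33,255,255));m[178:]=0;m[:,:240]=0;m[:,400:]=0
m[:20]=0
h=cv2.convexHull(np.vstack(blobs(m,300)));h=h[h[:,0,1]<150];e=cv2.fitEllipse(h);print('ring',e)
k=hsv(im,(0,0,0),(179,255,45))
for y in(190,205,220,235,250):
    x=np.where(k[y,290:350])[0]+290;print(y,x.min(),x.max(),(x.min()+x.max())/2)
L,r=tri((a,(248,365.5)),(b,(359.25,130.5)),(w,e[0]));print('lens',L,r, 'pairs',tri((a,(248,365.5)),(w,e[0]))[0],tri((b,(359.25,130.5)),(w,e[0]))[0])
for el in(42,44):
    M=magR(-26.5,el);print(el,[proj(w,L-M[:,0]*d).round(1).tolist() for d in(0,.042,.078,.115)],'foot',L-M[:,0]*.19)
```

```text
ring ((319.4775085449219, 99.3538589477539), (142.35911560058594, 143.32809448242188), 179.0132293701172)
190 305 331 318.0
205 306 330 318.0
220 306 330 318.0
235 306 329 317.5
250 305 330 317.5
lens [ 0.56602592 -0.3308816   0.15957002] [0.00016501591778358076, 0.0018731734776224612, 0.0017847876816067204] pairs [ 0.5667741  -0.33060379  0.16178538] [ 0.56604256 -0.33103472  0.15948587]
42 [[320.9, 102.0], [320.5, 165.3], [320.2, 211.0], [320.0, 251.3]] foot [ 0.43966341 -0.26787958  0.0324352 ]
44 [[320.9, 102.0], [320.5, 164.4], [320.2, 209.0], [319.9, 248.0]] foot [ 0.44371115 -0.26989771  0.02758493]
```

Request:
play_rows([
  {"wx": 0,"wy": 0,"wz": 0,"dx": 14,"dy": -7,"dz": -28,"gripper": 0.4},
  {"wx": 0,"wy": 0,"wz": 0,"dx": 28,"dy": -14,"dz": -55,"gripper": 0.4},
  {"wx": 0,"wy": 0,"wz": 0,"dx": 38,"dy": -19,"dz": -75,"gripper": 0.4},
  {"wx": 0,"wy": 0,"wz": 0,"dx": 45,"dy": -23,"dz": -88,"gripper": 0.4},
  {"wx": 0,"wy": 0,"wz": 0,"dx": 45,"dy": -23,"dz": -88,"gripper": 0.4},
  {"wx": 0,"wy": 0,"wz": 0,"dx": 45,"dy": -23,"dz": -88,"gripper": -0.3},
  {"wx": 0,"wy": 0,"wz": 0,"dx": 45,"dy": -23,"dz": -88,"gripper": -1},
  {"wx": 0,"wy": 0,"wz": 0,"dx": 45,"dy": -23,"dz": -88,"gripper": -1},
  {"wx": 0,"wy": 0,"wz": 0,"dx": 45,"dy": -23,"dz": -88,"gripper": -1},
  {"wx": 0,"wy": 0,"wz": 0,"dx": 45,"dy": -23,"dz": -88,"gripper": -1},
], squeeze=60)

```text
time_s: 18.3
tcp_pos: [0.4457, -0.2719, 0.2416]
eef_rot: [-0.336, -0.622, 0.707, -0.024]
wrist_force: [-1.7, 2.5, 5.7]
width: 0.0193
```

```bash
python3 look.py w7|head -1
python3 - <<'E'
from plant import bot
from h import *
import pickle
s=pickle.load(open('w7.pkl','rb'));im=cv2.imread('pics/w7.png')
print(s['ft_torque'],s['tcp_pos']+R.from_quat(s['eef_rot']).as_matrix()[:,1]*.155)
E
```

```text
18.3 [ 0.4457 -0.2719  0.2416] [-0.765  0.09   2.157  0.385  0.413  0.952] 0.019256735815323594 [-1.67603364  2.53798501  5.72221941]
[0.35142425 0.22087575 0.0859056 ] [ 0.51572819 -0.30671038  0.10782242]
```

View pics/w7.png

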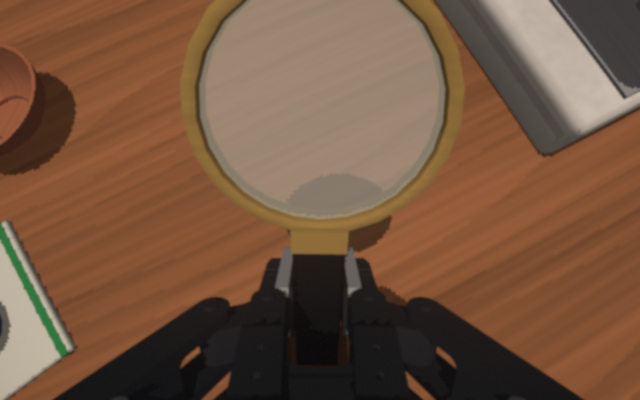

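The handle is gripped: width is 19.3 mm, the ring is seen squarely at (322,90), and the pads sit on the free part of the handle.

Run:
```python
from plant import bot
from h import *
import pickle
s6=pickle.load(open('w6.pkl','rb'));w=cam(bot,'wrist',s6)
print('machine corner',plane(w,(490,135),0),plane(w,(400,0),0.03))
s=bot.observe();g=s['tcp_pos']+R.from_quat(s['eef_rot']).as_matrix()[:,1]*.155
Rd=toolR(-26.5,103);M=magR(-26.5,0);gf=np.array([.598,-.054,.176])-.078*M[:,0];print('final tcp',gf-.155*Rd[:,1])
go(s,Rd,gf-.155*Rd[:,1])
```

```text
machine corner [ 5.24332154e-01 -5.25687366e-01  5.55111512e-17] [ 0.70641235 -0.50384308  0.03      ]
final tcp [ 0.55939917 -0.03475433  0.32702736]
w [19.3 38.8 -0. ] 43.3 d mm [113.7 237.1  85.4]
```

Request:
play_rows([
  {"wx": 0,"wy": 0,"wz": 0,"dx": 5,"dy": -2.5,"dz": 5,"gripper": -1},
  {"wx": 0,"wy": 0,"wz": 0,"dx": 14,"dy": -7,"dz": 15,"gripper": -1},
  {"wx": 0,"wy": 0,"wz": 0,"dx": 26,"dy": -13,"dz": 27,"gripper": -1},
  {"wx": 0,"wy": 0,"wz": 0,"dx": 38,"dy": -19,"dz": 40,"gripper": -1},
  {"wx": 0,"wy": 0,"wz": 0,"dx": 50,"dy": -25,"dz": 52,"gripper": -1},
  {"wx": 0,"wy": 0,"wz": 0,"dx": 62,"dy": -31,"dz": 65,"gripper": -1},
  {"wx": 0,"wy": 0,"wz": 0,"dx": 72,"dy": -36,"dz": 75,"gripper": -1},
  {"wx": 0,"wy": 0,"wz": 0,"dx": 72,"dy": -36,"dz": 75,"gripper": -1},
], squeeze=80)

```text
time_s: 19.35
tcp_pos: [0.518, -0.3082, 0.3164]
eef_rot: [-0.336, -0.622, 0.707, -0.024]
wrist_force: [-0.4, 0.8, -2.2]
width: 0.0189
```

Request:
play_rows([
  {"wx": 0,"wy": 0,"wz": 0,"dx": 0,"dy": 5,"dz": 25,"gripper": -1},
  {"wx": 2.9,"wy": 5.8,"wz": 0,"dx": 3,"dy": 20,"dz": 50,"gripper": -1},
  {"wx": 5.8,"wy": 11.6,"wz": 0,"dx": 7,"dy": 45,"dz": 70,"gripper": -1},
  {"wx": 8.7,"wy": 17.4,"wz": 0,"dx": 12,"dy": 75,"dz": 80,"gripper": -1},
  {"wx": 11.6,"wy": 23.2,"wz": 0,"dx": 17,"dy": 105,"dz": 80,"gripper": -1},
  {"wx": 14.5,"wy": 29,"wz": 0,"dx": 22,"dy": 140,"dz": 80,"gripper": -1},
  {"wx": 17.4,"wy": 34.8,"wz": 0,"dx": 27,"dy": 175,"dz": 80,"gripper": -1},
  {"wx": 19.3,"wy": 38.8,"wz": 0,"dx": 32,"dy": 210,"dz": 80,"gripper": -1},
  {"wx": 19.3,"wy": 38.8,"wz": 0,"dx": 37,"dy": 245,"dz": 75,"gripper": -1},
  {"wx": 19.3,"wy": 38.8,"wz": 0,"dx": 41,"dy": 265,"dz": 60,"gripper": -1},
  {"wx": 19.3,"wy": 38.8,"wz": 0,"dx": 41,"dy": 273,"dz": 40,"gripper": -1},
  {"wx": 19.3,"wy": 38.8,"wz": 0,"dx": 41,"dy": 273,"dz": 25,"gripper": -1},
  {"wx": 19.3,"wy": 38.8,"wz": 0,"dx": 41,"dy": 273,"dz": 14,"gripper": -1},
  {"wx": 19.3,"wy": 38.8,"wz": 0,"dx": 41,"dy": 273,"dz": 11,"gripper": -1},
  {"wx": 19.3,"wy": 38.8,"wz": 0,"dx": 41,"dy": 273,"dz": 11,"gripper": -1},
  {"wx": 19.3,"wy": 38.8,"wz": 0,"dx": 41,"dy": 273,"dz": 11,"gripper": -1},
])

```text
time_s: 21.35
tcp_pos: [0.5587, -0.0351, 0.3275]
eef_rot: [0.083, 0.702, -0.665, -0.239]
wrist_force: [0.2, -1.1, -1.0]
width: 0.0189
```

```bash
python3 look.py w8
python3 - <<'E'
from plant import bot
from h import *
n=bot.capture('scene');cv2.imwrite('pics/s8.png',n);a=bot.capture('side');cv2.imwrite('pics/d8.png',a);w=cv2.imread('pics/w8.png')
p=proj(cam(bot,'scene'),(.598,-.054,.15));q=proj(cam(bot,'side'),(.598,-.054,.15));print(p,q)
x,y=p.astype(int);u,v=q.astype(int);print((x-50,y-50),(u-50,v-50))
cv2.imwrite('pics/crop3.png',np.vstack([np.hstack([cv2.resize(n[y-50:y+50,x-50:x+50],(350,350),interpolation=2),cv2.resize(a[v-50:v+50,u-50:u+50],(350,350),interpolation=2)]),cv2.resize(w[:229],(700,250))]))
E
```

```text
21.35 [ 0.5587 -0.0351  0.3275] [-0.25   0.148  1.892  0.049  1.325  1.766] 0.01885057124876981 [ 0.15219861 -1.06977906 -0.97392316]
red (67, 247, 54, 47) [ 92.  270.8] 28.5 at z.06 [0.5291 0.2127 0.06  ]
red (82, 228, 54, 39) [108.5 246.5] 27.1 at z.06 [0.5434 0.1769 0.06  ]
pad [321.5 109. ] [218. 245.] [ 0.5532 -0.0351  0.006 ]
[333.76253966 257.92088499] [309.36768721 165.09604313]
(np.int64(283), np.int64(207)) (np.int64(259), np.int64(115))
```

View pics/crop3.png

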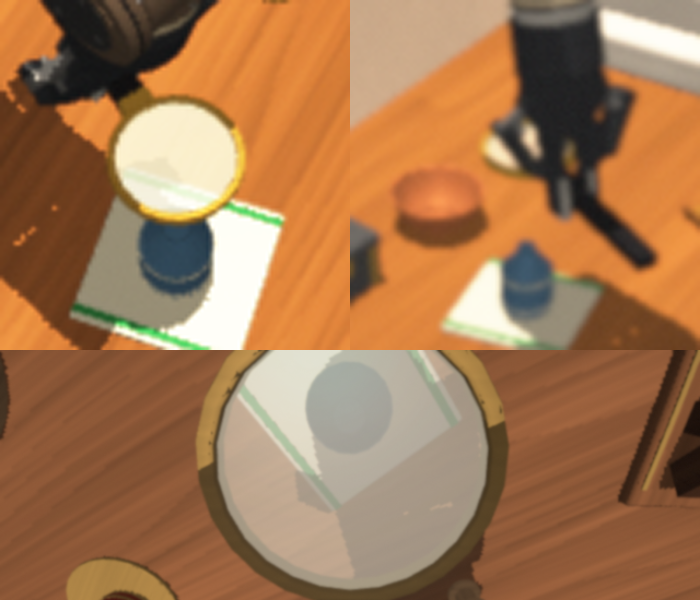

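The scene part shows the lens at about (333,253), over and behind the blue pot as expected from that camera. The side part shows it roughly flat near (310,158). The wrist part shows the pot seen through the lens.

Run:
```python
from plant import bot
from h import *
import pickle
from scipy.optimize import least_squares
s=pickle.load(open('w8.pkl','rb'));W=cv2.imread('pics/w8.png');S=cv2.imread('pics/s8.png')
w,a,b=cam(bot,'wrist',s),cam(bot,'scene'),cam(bot,'side')
def ring(im,lo,hi,box):
    m=hsv(im,lo,hi);z=np.zeros_like(m);x0,y0,x1,y1=box;z[y0:y1,x0:x1]=m[y0:y1,x0:x1]
    return cv2.convexHull(max(blobs(z,30),key=lambda c:cv2.boundingRect(c)[2]*cv2.boundingRect(c)[3]))[:,0].astype(float)
hs=ring(S,(20,140,60),(33,255,255),(305,232,360,275))
hw=ring(W,(15,80,30),(33,255,255),(150,0,500,260))
hw=hw[(hw[:,1]<200)&(hw[:,1]>3)]
es=cv2.fitEllipse(hs.astype(np.float32));ew=cv2.fitEllipse(hw.astype(np.float32));print('scene',es,len(hs),'wrist',ew,len(hw))
print('expected px',proj(a,(.598,-.054,.176)),proj(b,(.598,-.054,.176)),proj(w,(.598,-.054,.176)))
print('tri s+w',tri((a,es[0]),(w,ew[0])),'s+w+side',tri((a,es[0]),(w,ew[0]),(b,(310.4,157.9))))
# tilt from wrist ray and 78 mm about the grip
T=R.from_quat(s['eef_rot']).as_matrix();g=s['tcp_pos']+T[:,1]*.155;C,d=ray(w,ew[0])
for l in(.075,.078,.081):
    q=C-g;B=q@d;disc=B*B-(q@q-l*l)
    t=[-B-np.sqrt(disc),-B+np.sqrt(disc)] if disc>0 else [-B]
    for k in t:
        v=C+k*d-g;print(l,(C+k*d).round(4),'el',np.degrees(np.arcsin(v[2]/np.linalg.norm(v))).round(2),'az',np.degrees(np.arctan2(v[1],v[0])).round(1))
# scene ring on a level plane
for h in(.17,.176,.18):
    P=np.array([plane(a,p,h)[:2] for p in hs]).astype(np.float32);e=cv2.fitEllipse(P*1000);print(h,np.round(e[0],1),np.round(e[1],1),round(e[2]))
```

```text
scene ((335.4128723144531, 253.9812469482422), (30.27165412902832, 34.78160095214844), 65.69550323486328) 14 wrist ((321.6841125488281, 90.25350952148438), (284.8046875, 286.93414306640625), 4.293222904205322) 39
expected px [333.91217996 252.94955324] [309.40985514 158.00005702] [318.3576262 102.3889466]
tri s+w (array([ 0.60274171, -0.05714735,  0.18261929]), [0.0005296533468233596, 0.0005296533468231195]) s+w+side (array([ 0.59974739, -0.05620488,  0.17492372]), [0.0028575659414520078, 0.0009385545800195382, 0.003381419808441071])
0.075 [ 0.5976 -0.0552  0.1595] el -12.24 az -27.0
0.078 [ 0.5976 -0.0552  0.1595] el -12.24 az -27.0
0.081 [ 0.5993 -0.0559  0.1683] el -5.82 az -26.9
0.081 [ 0.5958 -0.0544  0.1506] el -18.66 az -27.1
0.17 [600.4 -51.4] [68.2 76.6] 163
0.176 [601.7 -53.9] [67.7 76.1] 163
0.18 [602.5 -55.5] [67.4 75.7] 163
```

Run:
```python
from plant import bot
from h import *
import pickle
s=pickle.load(open('w8.pkl','rb'));S=cv2.imread('pics/s8.png');D=cv2.imread('pics/d8.png')
w,a,b=cam(bot,'wrist',s),cam(bot,'scene'),cam(bot,'side')
S4=cv2.resize(S[220:290,300:370],None,fx=8,fy=8,interpolation=2)
m=hsv(S4,(18,110,70),(34,255,255));k=cv2.morphologyEx(m,cv2.MORPH_OPEN,np.ones((5,5)))
c=blobs(k,200)
for q in c[:4]:print(cv2.boundingRect(q),cv2.contourArea(q))
# hull of the largest, without ferrule (upper left)
hh=cv2.convexHull(c[0])[:,0]/8+np.array([300-.44,220-.44])
keep=np.array([not(p[0]<329 and p[1]<241) for p in hh]);hh=hh[keep]
for h in(.176,.181):
    P=np.array([plane(a,p,h)[:2] for p in hh]).astype(np.float32)*1000;e=cv2.fitEllipse(P);print(h,len(P),np.round(e[0],1),np.round(e[1],1),round(e[2]))
C=ray(w,(321.7,90.3))[0];print('cam to lens',np.linalg.norm(C-[.598,-.054,.176]),'seen',328*84/286/1000)
D4=cv2.resize(D[140:180,285:335],(800,640),interpolation=2)
V=cv2.resize(S4,(400,400));V[k[::1,::1].shape[0]:]=0
cv2.drawContours(S4,c[:1],-1,(255,0,255),1)
cv2.imwrite('pics/crop4.png',np.hstack([cv2.resize(S4,(400,400)),cv2.resize(D4,(400,320))[:320].repeat(1,0) if 0 else cv2.copyMakeBorder(cv2.resize(D4,(400,320)),0,80,0,0,0)]))
```

```text
(111, 97, 315, 313) 17642.5
0.176 38 [595.8 -53.6] [81.8 85.5] 170
0.181 38 [596.9 -55.6] [81.3 85. ] 170
cam to lens 0.10706661811110774 seen 0.09633566433566433
```

View pics/crop4.png

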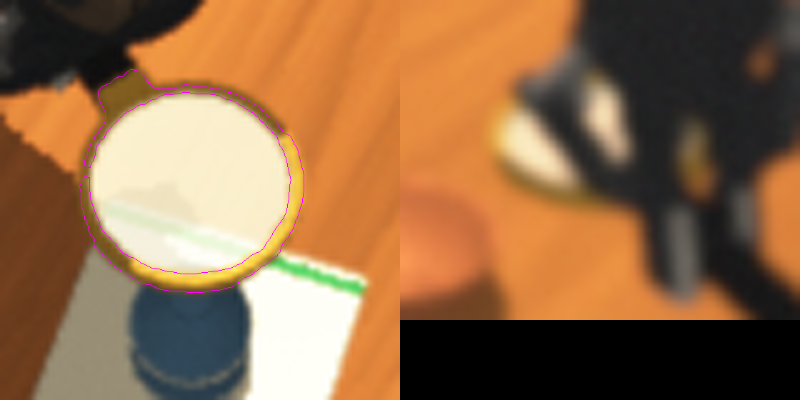

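The ring outlines as a near circle (82 × 85.5 mm) on the level plane z = 0.176, centred at (0.596, -0.054), with the blue pot below it. Its apparent size in the wrist view puts it about 107 mm from the camera, as planned, so the lens is level and at the right height.

Run:
```python
from plant import bot
from h import *
s=bot.observe();w=cam(bot,'wrist',s)
print(plane(w,(321.7,90.3),.18),np.abs(s['dq']).max(),s['width'],s['time_s']);go(s,toolR(-26.5,103),s['tcp_pos'])
print(bot.hand_in())
```

```text
[ 0.60153191 -0.05665316  0.18      ] 0.0022886710120104195 0.018481594234760916 21.5
w [-0. -0. -0.] 0.0 d mm [0. 0. 0.]
the job is handed in; nothing more can be done
None
```

I swapped the two pots, drew the magnifying glass out of its holder, and handed the job in at 21.5 s with it held still over the blue pot on the pad.

- **Blue pot:** it measured (0.598, -0.054), about 1 mm from the pad centre.
- **Red pot:** it stands on the small brass dish, about 3–5 mm from the dish centre. I judged that close enough and left it.
- **Lens position:** it is held about 0.10 m above the blue pot's top. The scene view puts its centre at (0.596, -0.054) and the wrist view at (0.602, -0.057), against a target of (0.598, -0.054). The two views therefore disagree by about 6 mm, one on each side of the target.
- **Lens level:** the ring looked nearly circular on a level plane in the scene view (82 × 85.5 mm). The tool was at its planned angle, and the ring sat the same in the wrist image before and after the pull. I take it to be level within about 2°.
- **Checks that failed:** the first automatic ring outline was poor and I redid it. One tilt estimate, from a wrist-camera ray, came out ill-conditioned and I did not use it.

The first move call was refused for missing keys; it moved nothing. I did not separately re-measure the bystander objects.

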